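# Unlock the prayer bead showcase and hold the key turned

### The arm

A 6-joint arm with a two-finger parallel gripper is mounted at the origin on the work surface. World frame = base frame: x ahead of the robot, y to its left, z up, the work surface at z = 0. Lengths are in m, angles in rad, forces in N, time in s.
With the tool pointing down it reaches from about 0.3 to 1 m from the base axis. Payload 5.1 kg.
Tool frame: the origin (TCP) lies midway between the tips of the shut fingers; the grasp point (between the pads) lies 19 mm behind it (env.grasp_offset is the distance from the TCP to the grasp point, in m); z points along the fingers, y is the line along which they close (so a half turn about z gives the same grasp; the last joint's range is limited). The gripper opens to 95 mm and grips with 3 to 60 N. Pads are 20 mm wide; open, the fingers measure 119 mm over their backs; the gripper's body (75 mm by 180 mm) begins 59 mm behind the grasp point.
Start: joints at [1.195, 0.124, 1.65, -0, 1.367, -0.083], TCP at [0.188, 0.622, 0.215] pointing down, gripper open.
Joint ranges: [-2.61, 2.61], [-1.02, 2.33], [0.03, 2.71], [-1.35, 4.49], [0.32, 2.68], [-2.91, 2.91]. Speed limits (rad/s): [2.57, 2.57, 3.14, 3.14, 3.14, 3.14].

### API

Orientations are given as a rotation vector (axis times angle).
In Python, from rig import status, imaging, job, env gives the robot as it stands. The module is installed in compiled form; this text tells all that it offers.
- The arm moves only by the shell command python3 -m crank 'ROWS' [FORCE]. ROWS is JSON, a list of rows, each a list of 7 numbers: the shift along the tool's x, y, z in m, then the turn, a rotation vector about the tool's x, y, z in degrees, then the opening in per cent of the stroke, from 0 (shut) to 100 (fully open). A call has exactly 8 rows; each row shifts and turns the commanded pose from where the row before left it, along the tool's axes as they then stand; what a row does not reach is not made up. A row lasts 1/8 s, in which the tool goes at most 62.5 mm and 10.7 degrees, less where a joint would pass 70% of its speed; a pose out of reach is approached as far as the arm can. A call is refused whole if a number of a shift passes 0.0625 or a number of a turn 10.7, either way. A call with a gripper value outside its range is refused whole. The fingers move at their own pace and stop on an object; FORCE is the grip in N (left out, the last holds). Time passes only in rows, so rows that do not move let the fingers close, or fill a call up. It gives the time, the measured TCP pose, the force, the opening and the grip force at its end, in the units of the state.
- status.get_obs(): the state, without advancing time (a new reading comes with each control period).
- imaging.read_camera(name): name is "scene" or "side" or "wrist"; returns the picture (480x640x3 uint8, red, green, blue); there is no depth.
- imaging.camera_model(name): a dict with "fx", "fy", "cx", "cy" (pixels), "dist" ([k1, k2, p1, p2, k3] as OpenCV has them; the pictures are not rectified), "R" (3x3) and "t" (3): a world point X has camera coordinates R X + t; the wrist camera has in their place "T_tool_cam" (4x4, takes a point from camera to tool coordinates, whose origin is the TCP and whose axes are the flange's). Camera axes: x right, y down, z forward; pixel columns grow to the right and rows downward; lengths in m; the calibration is good to about 2 mm. A picture is of the moment at which its call begins: read the wrist's pose just before it. camera_model takes no time and is no camera call.
- job.sign_off(): hands the job in; it is judged then, once.
Trained networks look in the newest picture that a camera, given by its name, has taken for a name from the list of things; names that differ only in an ending like _2 or _b are one class to them, and where a whole thing is asked for, a point or a joint stands for the part that bears it (a point fixed in the world has none). Each returns a list of dicts, best first, with "p" (0 to 1); they miss things now and then, are a little off and sometimes report something else, mostly with a low value. They report only what shows in the picture. A call takes as long as a camera call. They do not tell look-alikes from the thing itself.
- imaging.silhouettes(camera, query): "pixels" (480x640 bool, what is visible of it) and "box" ([centre column, centre row, width, height] in pixels, round what is visible of it).
The state is a dict: "time_s": time; "joints": joint angles; "joint_velocities": joint speeds; "joint_torque": joint torques, N m; "ee_pos": TCP position; "tool_rot": TCP orientation; "ft_force": force on the tool from outside, world axes, zero at the start; "torque": the same for the moment, N m; "finger_gap": opening from 0.0 (shut) to 1.0 (fully open); "grip_force": force on a finger pad.
Only numpy, scipy, OpenCV 4.12 (cv2) and the standard library are available. Lean on these libraries where they do the work, as an engineer would, in place of code of your own. Each camera call takes 0.05 s, during which the arm holds its last target. There are 200 camera calls.

### The job

Unlock the bead showcase for me: take its key, the one with the broad bow, out of the walnut key rest, push it fully home in the lock on the showcase's front rail (the pins are sticky, so wiggle it past them if it catches), and turn it a quarter turn clockwise to its stop. The lock springs back when let go, so finish while still holding the key turned, so that I can lift the lid. Leave the narrow key, the vial, the ring dish and the file as they are.

Things in the scene. Friction and masses are not known exactly. Their poses are not given: they have to be found in the camera images.
- key_bow (a point): Centre of the bow (grey moulded head) of the showcase key, the point to grip. The key (45 g) stands bow up in one of the key rest's two slots; which one varies. Bow 36 mm wide (x), 9 mm thick (y; pinch it this way), 30 mm tall (z, up along the key), 15 mm below and above this point. The 18 x 9 mm steel shoulder's underside is 23 mm, the blade's tip 51 mm below this point.
- key_tip (a point): Middle of the tip of the showcase key's blade; axes as key_bow. The flat steel blade is 12 mm wide (x), 4 mm thick (y), 28 mm long from shoulder to tip, its last 7 mm tapering to 6 x 2 mm. It goes in either way round.
- keyway (a point): Middle of the keyway's mouth in the lock's round brass face (22 mm across, 97 mm above the desk). z up, x along the slot; fixed to the showcase, shows the keyway unturned. Slot 14 x 6 mm, bevelled 1.5 mm, straight down. Home: shoulder on the brass face, tip 28 mm down. Sticky pins 8 and 15.5 mm down resist a straight push with 8 to 15 N, less when twisted.
- plug (a joint): Turn of the lock's brass plug in rad: 0 unturned, growing clockwise seen from above, 1.571 at the stop. It cannot turn until the key is within about 2 mm of home. The key has about 0.17 rad of play in the slot, so the hand turns that much farther. A spring turns it back with 0.04 to 0.1 N m. Turning draws back the bolt that holds down the lid.
- showcase: Flat aluminium showcase with a glass lid, fixed, 300 mm wide (y), 270 mm deep (x), 85 mm high, holding strings of beads. Origin on the desk right under the lock's axis, 32 mm behind its front (-x) face, mid-width. The lock's steel case on the front rail is 62 mm (y) by 56 mm (x), its top 95 mm above the desk.
- key_rest: Walnut block with two slots, fixed, 130 x 48 x 34 mm, origin at the middle of its underside, x along its length. A key stands in each slot, 33 mm either side of the middle along x, the bow's width along x, the shoulder on the block's top.
- spare_bow (a point): The centre of the bow of the other key, to be left alone: of the same make, but with a narrow bow, 22 mm wide, and a shorter blade that does not work this lock. It stands in the other slot.
- vial: Small lapis blue glass vial with a brass cap, 26 mm across and 68 mm tall, standing; origin at the middle of its underside. To be left alone.
- dish: White ceramic ring dish, 80 mm across and 22 mm high; origin at the middle of its underside. To be left alone.
- file: Steel hand file with a wooden handle, 240 mm long, 20 mm thick, lying along its x axis; origin on the desk near its middle. To be left alone.
Not all that is in view belongs to the job. What is shaped like the part that bears key_bow but blue is not meant.

How it is judged:
On the way, in this order (a step that is already met when the one before it is completed fails the run):
1. the broad-bowed key is fully home in the lock, which is not yet turned (z of key_tip in the frame of keyway below -0.0262 m and horizontal distance between key_tip and keyway below 0.004 m and value of joint plug below 0.3 rad), for 0.1 s.
2. the key has turned the lock a quarter (value of joint plug above 1.35 rad), for 0.2 s.
At the end, for the whole second after the job is handed in: the showcase key is home in the lock (tip at least 25.2 of 28 mm down and within 4 mm of the keyway's axis, key upright within 0.15 rad), the lock is held turned by more than 1.35 rad and is still, and the fingers hold the key (more than 2 N) (value of joint plug above 1.35 rad and velocity of joint plug below 0.3 rad/s and z of key_tip in the frame of keyway below -0.0252 m and horizontal distance between key_tip and keyway below 0.004 m and angle between key_bow's own z axis and vertical below 0.15 rad and contact force between the fingers and key above 2 N); the arm keeps its last pose, push and grip.
It fails at once if the narrow key is moved by more than 15 mm (distance of spare_bow from where it was at the start of the episode above 0.015 m).
It fails at once if the vial is knocked over or moved by more than 20 mm (distance of vial from where it was at the start of the episode above 0.02 m or angle between vial's own z axis and vertical above 0.5 rad).
It fails at once if the dish is moved by more than 20 mm (distance of dish from where it was at the start of the episode above 0.02 m).
It fails at once if the file is moved by more than 20 mm (distance of file from where it was at the start of the episode above 0.02 m).
It also fails if it takes over 48 s, if anything falls off the work surface, if the arm or the gripper's body presses on something with over 40 N, if the wrist force passes 120 N, or if a joint passes its speed limit or range.

## Working session

There is one attempt and no reset: what is moved stays moved. The work goes in short steps, Python scripts to look and compute and a shell command to move; the robot and the scene stay as the last step left them, time stands still between calls to the robot, and variables do not carry over. Pictures are saved under pics/ and viewed, at most 10 in all, crops included, and the job is handed in when it is done.

```bash
mkdir -p pics
python3 - <<'E'
from rig import status, imaging
import cv2, numpy as np
o=status.get_obs(); print({k:np.round(v,3).tolist() for k,v in o.items()})
for c in ["scene","side"]:
    im=imaging.read_camera(c); cv2.imwrite(f"pics/{c}0.png",im[:,:,::-1])
    m=imaging.camera_model(c); print(c,{k:np.round(v,4).tolist() for k,v in m.items()})
    for q in ["key_bow","spare_bow","plug","key_rest","showcase","vial","file"]:
        print(q,[(round(d["p"],2),np.round(d["box"]).tolist()) for d in imaging.silhouettes(c,q)][:4])
print(imaging.camera_model("wrist"))
E
```

```text
{'time_s': 0.0, 'joints': [1.195, 0.124, 1.652, 0.0, 1.367, -0.083], 'joint_velocities': [-0.0, 0.001, 0.002, -0.001, -0.0, -0.0], 'joint_torque': [0.0, -41.759, -35.994, 0.077, 0.049, -0.0], 'ee_pos': [0.187, 0.622, 0.213], 'tool_rot': [-0.458, -3.107, 0.003], 'ft_force': [0.087, 0.084, -0.444], 'torque': [0.001, 0.011, -0.012], 'grip_force': 0.0, 'finger_gap': 0.998}
scene {'fx': 574.4345, 'fy': 574.4345, 'cx': 330.2923, 'cy': 243.5932, 'dist': [-0.1703, 0.0, 0.0, 0.0, 0.0], 'R': [[0.7043, 0.7096, 0.0225], [0.3935, -0.3638, -0.8443], [-0.5909, 0.6035, -0.5354]], 't': [-0.3086, -0.1594, 1.8397]}
key_bow []
spare_bow []
plug []
key_rest [(0.63, [392.0, 221.0, 39.0, 32.0])]
showcase [(0.94, [371.0, 315.0, 179.0, 134.0])]
vial [(0.67, [442.0, 234.0, 10.0, 23.0])]
file [(0.88, [173.0, 341.0, 77.0, 57.0])]
side {'fx': 444.4019, 'fy': 444.4019, 'cx': 328.2916, 'cy': 237.743, 'dist': [0.0135, 0.0, 0.0, 0.0, 0.0], 'R': [[-0.8491, -0.5281, 0.0152], [-0.3658, 0.5669, -0.7381], [0.3811, -0.6323, -0.6746]], 't': [0.3802, 0.3191, 0.822]}
key_bow [(0.72, [275.0, 386.0, 33.0, 31.0]), (0.69, [228.0
[... 199 characters left out ...]
[256.0, 380.0, 62.0, 68.0])]
showcase [(0.83, [268.0, 224.0, 157.0, 123.0])]
vial [(0.89, [187.0, 335.0, 22.0, 30.0])]
file [(0.74, [414.0, 182.0, 78.0, 25.0])]
{'fx': 350.1500327915152, 'fy': 350.1500327915152, 'cx': 314.2731014352143, 'cy': 243.23598638874827, 'dist': array([-0.02233769,  0.        ,  0.        ,  0.        ,  0.        ]), 'T_tool_cam': array([[-1.67254513e-03, -9.69513691e-01, -2.45031439e-01,
         7.00416009e-02],
       [ 9.99998284e-01, -1.42620974e-03, -1.18275596e-03,
         4.09667064e-04],
       [ 7.97231872e-04, -2.45032996e-01,  9.69514412e-01,
        -1.69987915e-01],
       [ 0.00000000e+00,  0.00000000e+00,  0.00000000e+00,
         1.00000000e+00]])}
```

View pics/side0.png

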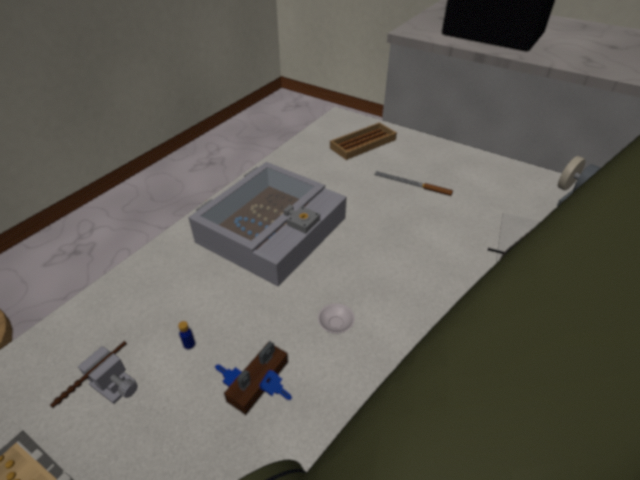

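View pics/scene0.png

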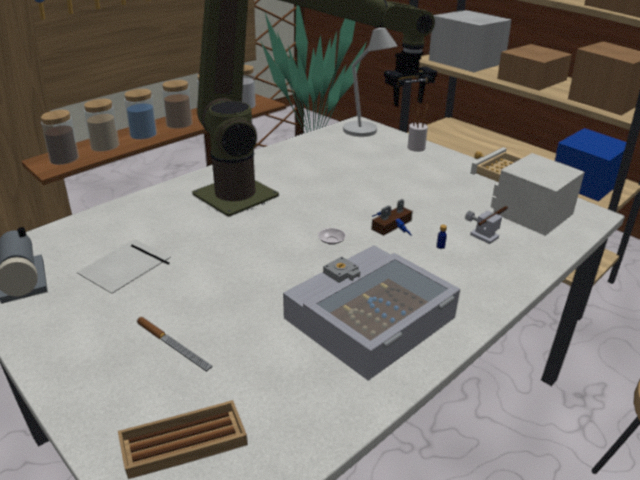

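The side view shows the key rest at (256,380) with bows at about (266,350) and (244,379), lying blue look-alikes beside it, and the lock face at (303,215). The scene view shows the lock at (341,267) and the rest at (392,219).

```bash
cat > h.py <<'E'
from rig import status, imaging
import cv2, numpy as np
from scipy.spatial.transform import Rotation as Ro
def cam(c):
    m=imaging.camera_model(c); K=np.array([[m["fx"],0,m["cx"]],[0,m["fy"],m["cy"]],[0,0,1]])
    if c=="wrist":
        o=status.get_obs(); T=np.eye(4); T[:3,:3]=Ro.from_rotvec(o["tool_rot"]).as_matrix(); T[:3,3]=o["ee_pos"]
        W=T@m["T_tool_cam"]; R=W[:3,:3].T; t=-R@W[:3,3]
    else: R,t=np.array(m["R"]),np.array(m["t"])
    return K,np.array(m["dist"]),R,t
def onplane(cm,uv,z):
    K,d,R,t=cm; p=cv2.undistortPoints(np.array([[uv]],float),K,d)[0,0]
    r=R.T@np.array([p[0],p[1],1]); C=-R.T@t; return C+r*(z-C[2])/r[2]
def proj(cm,X):
    K,d,R,t=cm; return cv2.projectPoints(np.array(X,float).reshape(-1,3),cv2.Rodrigues(R)[0],t,K,d)[0][:,0]
E
python3 - <<'E'
from h import *
np.set_printoptions(precision=4,suppress=True)
s=cam("side");c=cam("scene")
print("lock",onplane(s,(303,215),.097),onplane(c,(341,267),.097))
print("keys",onplane(s,(266,350),.057),onplane(s,(244,379),.057))
print("rest",onplane(c,(392,219),.017),onplane(s,(256,380),.017))
print("dish",onplane(s,(337,318),.01),"vial",onplane(s,(187,335),.034),onplane(c,(442,236),.034))
o=status.get_obs();R=Ro.from_rotvec(o["tool_rot"]).as_matrix();print(R)
E
```

```text
lock [ 0.6093 -0.1407  0.097 ] [ 0.617  -0.1455  0.097 ]
keys [0.4699 0.1896 0.057 ] [0.466  0.2584 0.057 ]
rest [0.4672 0.2274 0.017 ] [0.4643 0.2325 0.017 ]
dish [0.4125 0.0216 0.01  ] vial [0.6356 0.2353 0.034 ] [0.6412 0.2345 0.034 ]
[[-0.9574  0.2886  0.    ]
 [ 0.2886  0.9574  0.0001]
 [-0.      0.0001 -1.    ]]
```

```bash
python3 -m crank '[[-0.048,-0.037,-0.005,0,0,0,100],[-0.048,-0.037,-0.005,0,0,0,100],[-0.048,-0.037,-0.005,0,0,0,100],[-0.048,-0.037,-0.005,0,0,0,100],[-0.048,-0.037,-0.005,0,0,0,100],[-0.048,-0.037,-0.005,0,0,0,100],[-0.048,-0.037,-0.005,0,0,0,100],[-0.048,-0.037,-0.005,0,0,0,100]]' && python3 -m crank '[[0,0,0,0,0,10,100],[0,0,0,0,0,10,100],[0,0,0,0,0,10,100],[0,0,0,0,0,10,100],[0,0,0,0,0,10,100],[0,0,0,0,0,10,100],[0,0,0,0,0,10,100],[0,0,0,0,0,6,100]]'
python3 - <<'E'
from h import *
o=status.get_obs(); print({k:np.round(v,3).tolist() for k,v in o.items()})
cm=cam("wrist"); im=imaging.read_camera("wrist"); cv2.imwrite("pics/w1.png",im[:,:,::-1])
for q in ["key_bow","spare_bow","key_rest"]:
    for d in imaging.silhouettes("wrist",q)[:4]: print(q,round(d["p"],2),np.round(d["box"]),onplane(cm,d["box"][:2],.057))
E
```

```text
time_s: 1.8
ee_pos: [0.4708, 0.2264, 0.2552]
tool_rot: [0.458, 3.107, 0.001]
ft_force: [1.2, 0.8, -0.5]
finger_gap: 1.0
grip_force: 0.0
time_s: 2.8
ee_pos: [0.4698, 0.2281, 0.2548]
tool_rot: [2.279, 2.162, 0.0]
ft_force: [-0.9, -0.0, 0.1]
finger_gap: 0.998
grip_force: 0.0
{'time_s': 2.8, 'joints': [0.349, -0.185, 1.885, 0.0, 1.442, 0.401], 'joint_velocities': [0.001, -0.0, 0.0, 0.001, 0.001, 0.816], 'joint_torque': [-0.008, -28.192, -36.716, 0.089, -0.002, -0.585], 'ee_pos': [0.47, 0.228, 0.255], 'tool_rot': [2.279, 2.162, 0.0], 'ft_force': [-0.881, -0.036, 0.149], 'torque': [-0.13, 0.087, 0.037], 'grip_force': 0.0, 'finger_gap': 0.998}
key_bow 0.86 [358. 195.  54.  31.] [0.51514318 0.25419031 0.057     ]
key_bow 0.75 [313. 253.  10.  38.] [0.46552035 0.19288327 0.057     ]
key_bow 0.7 [273. 220.  44.  36.] [0.42407246 0.23174775 0.057     ]
spare_bow 0.64 [309. 192.  11.  23.] [0.4644417  0.25931907 0.057     ]
key_rest 0.61 [309. 219.  50. 114.] [0.46315186 0.23146485 0.057     ]
```

View pics/w1.png

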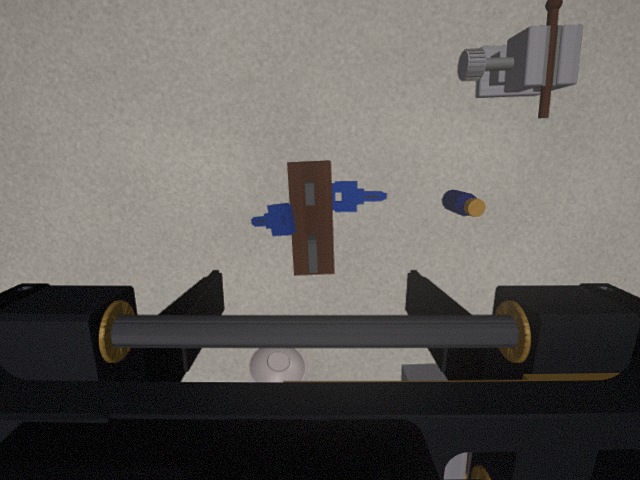

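The wrist view shows the broad key as the longer grey bow at (313,253), 38 px long, the narrow key at (309,192), 23 px long, and the blue look-alikes lying on either side of the rest.

Run:
```python
from h import *
np.set_printoptions(precision=4,suppress=True)
cm=cam("wrist")
for a,b in [((288,163),(294,275)),((330,161),(334,274))]:
    A,B=onplane(cm,a,.034),onplane(cm,b,.034); print(A,B,np.degrees(np.arctan2(*(A-B)[1::-1])),np.linalg.norm(A-B))
im=cv2.imread("pics/w1.png")
print("bow px 1", onplane(cm,(317.5,237),.072),onplane(cm,(308,237),.072))
R=Ro.from_rotvec(status.get_obs()["tool_rot"]).as_matrix(); print(R)
g=im[225:280,285:345].astype(int); 
cv2.imwrite("pics/w1c.png",cv2.resize(im[150:290,240:400],None,fx=5,fy=5,interpolation=cv2.INTER_CUBIC)[:600])
for z in (.057,.072):
  for y in (.175,.190,.211): print(z,y,proj(cm,[[.466,y,z]]))
```

```text
[0.4427 0.2899 0.034 ] [0.4412 0.161  0.034 ] 89.331959158631 0.12887255336677447
[0.4885 0.2898 0.034 ] [0.4883 0.16   0.034 ] 89.9335356497108 0.1298075131412713
bow px 1 [0.471  0.2146 0.072 ] [0.4612 0.215  0.072 ]
[[ 0.0467  0.9989  0.0002]
 [ 0.9989 -0.0467  0.0001]
 [ 0.0001  0.0001 -1.    ]]
0.057 0.175 [[314.4675 268.9659]]
0.057 0.19 [[313.8064 255.9338]]
0.057 0.211 [[312.8592 237.2588]]
0.072 0.175 [[314.4769 273.4369]]
0.072 0.19 [[313.7898 259.9363]]
0.072 0.211 [[312.8044 240.5709]]
```

View pics/w1c.png

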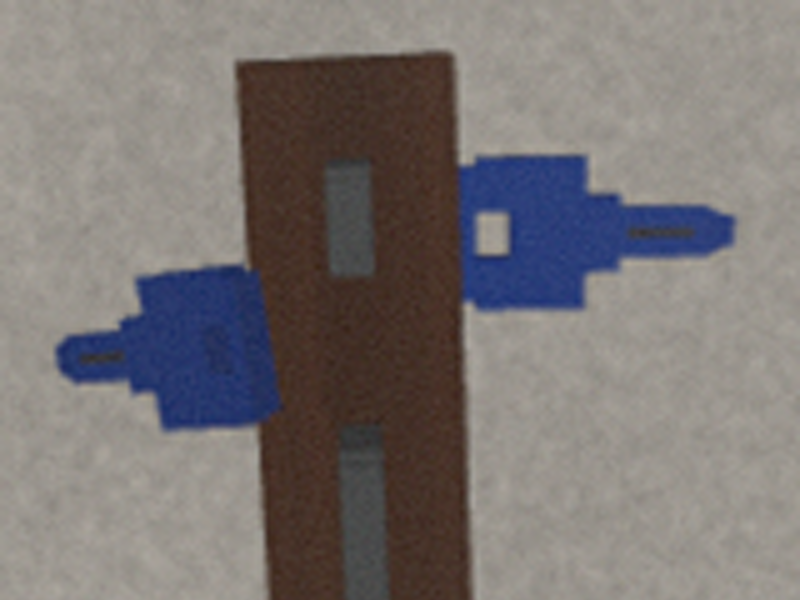

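```bash
python3 -m crank '[[-0.009,-0.0006,0.03,0,0,0,100],[-0.009,-0.0006,0.03,0,0,0,100],[-0.009,-0.0006,0.03,0,0,0,100],[-0.009,-0.0006,0.03,0,0,0,100],[0,0,0.02,0,0,-2,100],[0,0,0,0,0,0,100],[0,0,0,0,0,0,100],[0,0,0,0,0,0,100]]'
python3 - <<'E'
from h import *
np.set_printoptions(precision=4,suppress=True)
cm=cam("wrist"); im=imaging.read_camera("wrist"); cv2.imwrite("pics/w2.png",im[100:400,140:500,::-1])
print(status.get_obs()["joints"],Ro.from_rotvec(status.get_obs()["tool_rot"]).as_matrix())
print("expect",proj(cm,[[.466,.192+a,.072] for a in(-.018,.018)]))
for d in imaging.silhouettes("wrist","key_bow")[:4]: print(round(d["p"],2),np.round(d["box"]),onplane(cm,d["box"][:2],.057))
E
```

```text
time_s: 4.0
ee_pos: [0.4667, 0.1926, 0.1162]
tool_rot: [2.235, 2.206, 0.004]
ft_force: [0.2, 0.2, 0.7]
finger_gap: 1.002
grip_force: 0.0
[ 0.2851 -0.1189  2.0651  0.      1.1932  0.2984] [[ 0.0133  0.9999  0.0022]
 [ 0.9999 -0.0133  0.0006]
 [ 0.0007  0.0022 -1.    ]]
expect [[315.7679 293.1469]
 [314.9696 239.723 ]]
0.71 [254. 204.  71.  55.] [0.4263 0.2309 0.057 ]
0.62 [313. 259.  18.  61.] [0.4642 0.1928 0.057 ]
0.57 [386. 172.  83.  45.] [0.5127 0.2508 0.057 ]
```

View pics/w2.png

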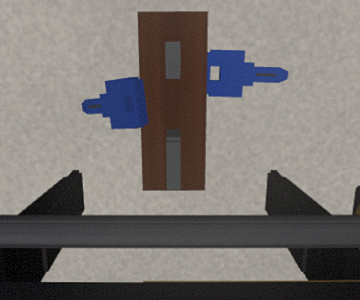

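The crop shows the broad bow's top at columns 305–322, rows 242–290, centred between the fingers as predicted to about 1 mm. I'll descend and grip.

```bash
python3 -m crank '[[0,-0.0015,0.025,0,0,0,100],[0,0,0.025,0,0,0,100],[0,0,0.018,0,0,0,100],[0,0,0.007,0,0,0,100],[0,0,0,0,0,0,30],[0,0,0,0,0,0,0],[0,0,0,0,0,0,0],[0,0,0,0,0,0,0]]' 35; python3 -m crank '[[0,0,0,0,0,0,0],[0,0,0,0,0,0,0],[0,0,0,0,0,0,0],[0,0,-0.02,0,0,0,0],[0,0,-0.04,0,0,0,0],[0,0,-0.05,0,0,0,0],[0,0,-0.05,0,0,0,0],[0,0,-0.02,0,0,0,0]]'
```

```text
time_s: 5.1
ee_pos: [0.4646, 0.1924, 0.0402]
tool_rot: [2.236, 2.206, 0.001]
ft_force: [-0.6, 0.5, 0.0]
finger_gap: 0.636
grip_force: 0.0
time_s: 6.1
ee_pos: [0.4657, 0.1927, 0.2235]
tool_rot: [2.234, 2.204, 0.008]
ft_force: [0.1, 0.6, 0.1]
finger_gap: 0.006
grip_force: 0.0
```

The lift started before the slow fingers had closed, so I have to regrip.

```bash
python3 -m crank '[[0,0,0.02,0,0,0,50],[0,0,0.02,0,0,0,50],[0,0,0.02,0,0,0,50],[0,0,0.02,0,0,0,50],[0,0,0.02,0,0,0,50],[0,0,0,0,0,0,50],[0,0,0,0,0,0,50],[0,0,0,0,0,0,50]]' 35
python3 - <<'E'
from h import *
cm=cam("wrist"); im=imaging.read_camera("wrist"); 
print("expect",proj(cm,[[.465,.192+a,.072] for a in(-.018,.018)]))
for d in imaging.silhouettes("wrist","key_bow")[:4]: print(round(d["p"],2),np.round(d["box"]),onplane(cm,d["box"][:2],.057))
E
```

```text
time_s: 7.1
ee_pos: [0.4649, 0.1925, 0.1207]
tool_rot: [2.236, 2.206, 0.003]
ft_force: [0.0, 0.0, -0.9]
finger_gap: 0.498
grip_force: 0.0
expect [[316.90096734 290.34381022]
 [316.15341916 237.834026  ]]
0.96 [259. 204.  70.  56.] [0.42703689 0.23040247 0.057     ]
0.65 [317. 257.  18.  61.] [0.46517915 0.19304441 0.057     ]
0.61 [386. 174.  78.  47.] [0.51185974 0.24908389 0.057     ]
```

```bash
python3 -m crank '[[0,0,0.025,0,0,0,50],[0,0,0.025,0,0,0,50],[0,0,0.02,0,0,0,50],[0,0,0.009,0,0,0,30],[0,0,0,0,0,0,0],[0,0,0,0,0,0,0],[0,0,0,0,0,0,0],[0,0,0,0,0,0,0]]' 35; python3 -m crank '[[0,0,0,0,0,0,0],[0,0,0,0,0,0,0],[0,0,0,0,0,0,0],[0,0,0,0,0,0,0],[0,0,0,0,0,0,0],[0,0,0,0,0,0,0],[0,0,0,0,0,0,0],[0,0,0,0,0,0,0]]'
```

```text
time_s: 8.2
ee_pos: [0.4649, 0.1925, 0.0416]
tool_rot: [2.236, 2.206, 0.002]
ft_force: [0.2, 0.6, 2.1]
finger_gap: 0.092
grip_force: 35.0
time_s: 9.2
ee_pos: [0.4649, 0.1925, 0.0415]
tool_rot: [2.236, 2.206, 0.002]
ft_force: [0.3, -0.5, 6.3]
finger_gap: 0.089
grip_force: 35.0
```

```bash
python3 -m crank '[[0,0,-0.02,0,0,0,0],[0,0,-0.05,0,0,0,0],[0,0,-0.06,0,0,0,0],[0,0,-0.06,0,0,0,0],[-0.054,0.028,0,0,0,0,0],[-0.054,0.028,0,0,0,0,0],[-0.054,0.028,0,0,0,0,0],[-0.054,0.028,0,0,0,0,0]]'; python3 -m crank '[[-0.027,0.014,0,0,0,0,0],[-0.027,0.014,0,0,0,0,0],[0,0,0,0,0,0,0],[0,0,0,0,0,0,0],[0,0,0,0,0,0,0],[0,0,0,0,0,0,0],[0,0,0,0,0,0,0],[0,0,0,0,0,0,0]]'
python3 - <<'E'
from h import *
np.set_printoptions(precision=4,suppress=True)
o=status.get_obs();cm=cam("wrist"); im=imaging.read_camera("wrist"); cv2.imwrite("pics/w3.png",im[:,:,::-1])
print(o["joints"],Ro.from_rotvec(o["tool_rot"]).as_matrix(),o["ft_force"])
print("lock expect",proj(cm,[[.613,-.143,.097]]), "key tip", proj(cm,[o["ee_pos"]-np.array([0,0,.0355])]))
for q in("plug","showcase"):
  for d in imaging.silhouettes("wrist",q)[:3]: print(q,round(d["p"],2),np.round(d["box"]),onplane(cm,d["box"][:2],.097))
E
```

```text
time_s: 10.2
ee_pos: [0.5734, -0.0269, 0.2297]
tool_rot: [-2.236, -2.206, 0.001]
ft_force: [0.6, 1.0, -0.4]
finger_gap: 0.091
grip_force: 35.0
time_s: 11.2
ee_pos: [0.6005, -0.0794, 0.2308]
tool_rot: [2.236, 2.207, 0.0]
ft_force: [-0.1, 0.5, -0.6]
finger_gap: 0.093
grip_force: 35.0
[-0.22    0.0177  1.735   0.      1.3888 -0.2068] [[ 0.0132  0.9999  0.0002]
 [ 0.9999 -0.0132 -0.    ]
 [-0.      0.0002 -1.    ]] [-0.0813  0.4531 -0.5661]
lock expect [[330.1898 301.0776]] key tip [[316.6698 270.3067]]
showcase 0.69 [439. 255. 308. 252.] [ 0.7115 -0.1001  0.097 ]
```

View pics/w3.png

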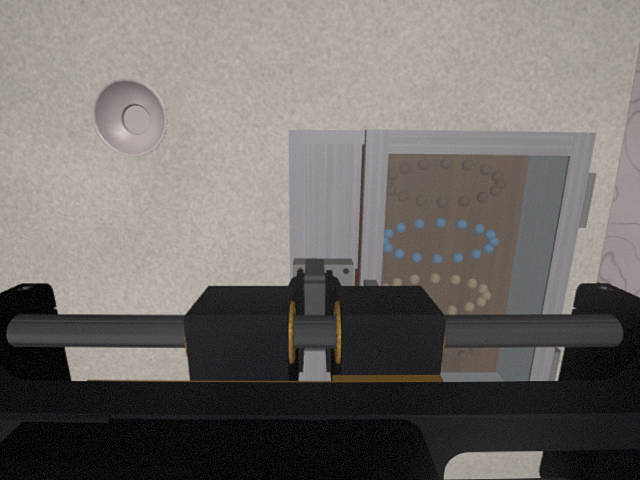

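The wrist view shows the showcase nearly aligned with the tool, rail at columns 290–360. The lock is hidden behind the fingers at about (325,300), so I'll back off along tool x to see it.

```bash
python3 -m crank '[[0.03,0,0.01,0,0,0,0],[0.03,0.01,0.01,0,0,0,0],[0.03,0,0.01,0,0,0,0],[0,0,0,0,0,0,0],[0,0,0,0,0,0,0],[0,0,0,0,0,0,0],[0,0,0,0,0,0,0],[0,0,0,0,0,0,0]]'
python3 - <<'E'
from h import *
np.set_printoptions(precision=4,suppress=True)
o=status.get_obs();cm=cam("wrist"); im=imaging.read_camera("wrist"); cv2.imwrite("pics/w4.png",im[:,:,::-1])
e=proj(cm,[[.613,-.143,.097]])[0]; u,v=np.round(e).astype(int); print("lock expect",e, o["ee_pos"],o["tool_rot"])
v=max(60,v);cv2.imwrite("pics/w4c.png",cv2.resize(im[v-60:v+60,u-80:u+80,::-1],None,fx=5,fy=5,interpolation=cv2.INTER_CUBIC));print(u-80,v-60)
for d in imaging.silhouettes("wrist","plug")[:3]: print(round(d["p"],2),np.round(d["box"]),onplane(cm,d["box"][:2],.097))
E
```

```text
time_s: 12.35
ee_pos: [0.6119, 0.0097, 0.2009]
tool_rot: [2.237, 2.205, 0.0]
ft_force: [0.9, -0.6, -2.1]
finger_gap: 0.088
grip_force: 35.0
lock expect [319.7603 404.3021] [0.6119 0.0097 0.2009] [2.237  2.2053 0.0004]
240 344
```

View pics/w4c.png

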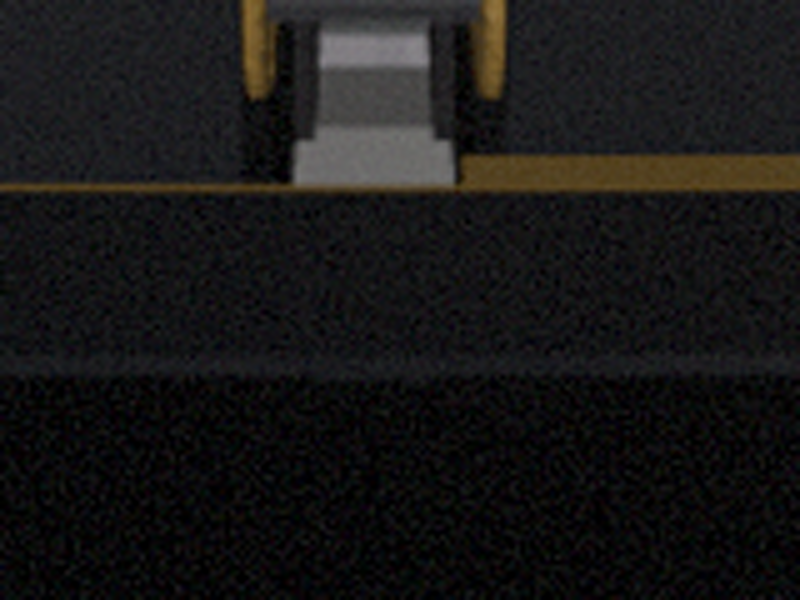

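That crop shows only the gripper, because I backed off the wrong way. Image-down is tool -x, so the TCP must go past the lock toward -y.

```bash
python3 -m crank '[[-0.05,0,0,0,0,0,0],[-0.05,0,0,0,0,0,0],[-0.05,0,0,0,0,0,0],[-0.05,0,0,0,0,0,0],[0,0,0,0,0,0,0],[0,0,0,0,0,0,0],[0,0,0,0,0,0,0],[0,0,0,0,0,0,0]]'
python3 - <<'E'
from h import *
np.set_printoptions(precision=4,suppress=True)
o=status.get_obs();cm=cam("wrist"); im=imaging.read_camera("wrist"); cv2.imwrite("pics/w5.png",im[:,:,::-1])
e=proj(cm,[[.613,-.143,.097]])[0]; u,v=np.round(e).astype(int); print("lock expect",e, o["ee_pos"],o["tool_rot"],o["joints"])
np.savez("w5.npz",*cm)
v=max(60,v);cv2.imwrite("pics/w5c.png",cv2.resize(im[v-60:v+60,u-80:u+80,::-1],None,fx=5,fy=5,interpolation=cv2.INTER_CUBIC));print(u-80,v-60)
for d in imaging.silhouettes("wrist","plug")[:3]: print(round(d["p"],2),np.round(d["box"]),onplane(cm,d["box"][:2],.097))
E
```

```text
time_s: 13.45
ee_pos: [0.6092, -0.1885, 0.2007]
tool_rot: [2.235, 2.208, 0.0]
ft_force: [0.2, -0.3, 0.0]
finger_gap: 0.091
grip_force: 35.0
lock expect [320.2542 186.1596] [ 0.6092 -0.1885  0.2007] [2.2346 2.2081 0.0002] [-0.3843  0.1061  1.6932  0.0001  1.3422 -0.3724]
240 126
0.65 [312. 181.  25.  30.] [ 0.6067 -0.1389  0.097 ]
```

View pics/w5c.png

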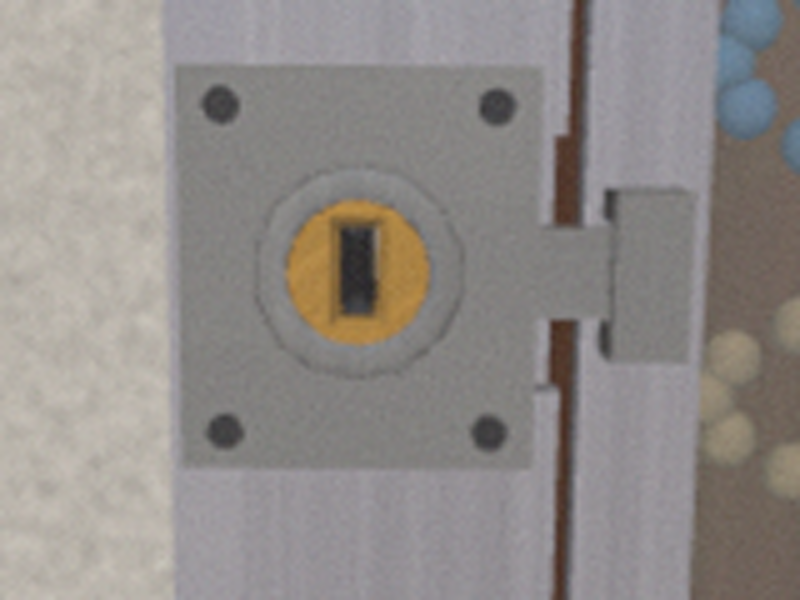

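The crop shows the lock face unobstructed: brass plug centred at full-image (311.6,180.4), slot along image-vertical, which is tool x. Next I'll measure the held key in the same picture.

Run:
```python
from h import *
np.set_printoptions(precision=4,suppress=True)
z=np.load("w5.npz"); cm=[z[f"arr_{i}"] for i in range(4)]
P=lambda a,b,h: onplane(cm,(240+a/5-.4,126+b/5-.4),h)
L=P(358,272,.097); print("lock",L, "slot ends", P(356,218,.097),P(356,321,.097))
c=[P(*k,.095) for k in((175,65),(543,65),(532,468),(183,468))]; print(np.array(c),"mean",np.mean(c,0))
for a,b in((0,3),(1,2)): d=c[a]-c[b]; print(np.degrees(np.arctan2(d[1],d[0])))
tcp=np.array([.6092,-.1885,.2007])
for n,h in(("tip",-.0355),("tap",-.0285),("shoulder",-.0075)): print(n,proj(cm,[tcp+[a,b,h] for a in(-.002,0,.002) for b in(-.006,.006)]).tolist())
im=cv2.imread("pics/w5.png"); cv2.imwrite("pics/w5k.png",cv2.resize(im[220:310,260:380],None,fx=6.6,fy=6.6,interpolation=cv2.INTER_CUBIC))
```

```text
lock [ 0.6061 -0.1382  0.097 ] slot ends [ 0.6059 -0.13    0.097 ] [ 0.6056 -0.1457  0.097 ]
[[ 0.5788 -0.107   0.095 ]
 [ 0.6345 -0.1077  0.095 ]
 [ 0.6333 -0.1696  0.095 ]
 [ 0.5776 -0.1688  0.095 ]] mean [ 0.6061 -0.1383  0.095 ]
88.8633965136549
88.9125258778102
tip [[313.53190329466486, 279.43702857325343], [313.25580954858873, 260.978560644192], [316.74740950720184, 279.3957012504742], [316.5160171963158, 260.93610408439855], [319.96308495419447, 279.3542352665001], [319.776399670262, 260.89357655185984]]
tap [[313.5087922565884, 283.452281743882], [313.2233461551106, 264.4507787047918], [316.827555481369, 283.40975129578067], [316.58983730622657, 264.4070465289657], [320.14649842762566, 283.3670569950496], [319.95651432435795, 264.36322434018194]]
shoulder [[313.4296419507756, 297.2077943274336], [313.11191874167656, 276.3718751447629], [317.10204361983824, 297.1612037538624], [316.8432211137255, 276.3238184243767], [320.7746630013504, 297.1143447443028], [320.574749513095, 276.275590617484]]
```

View pics/w5k.png

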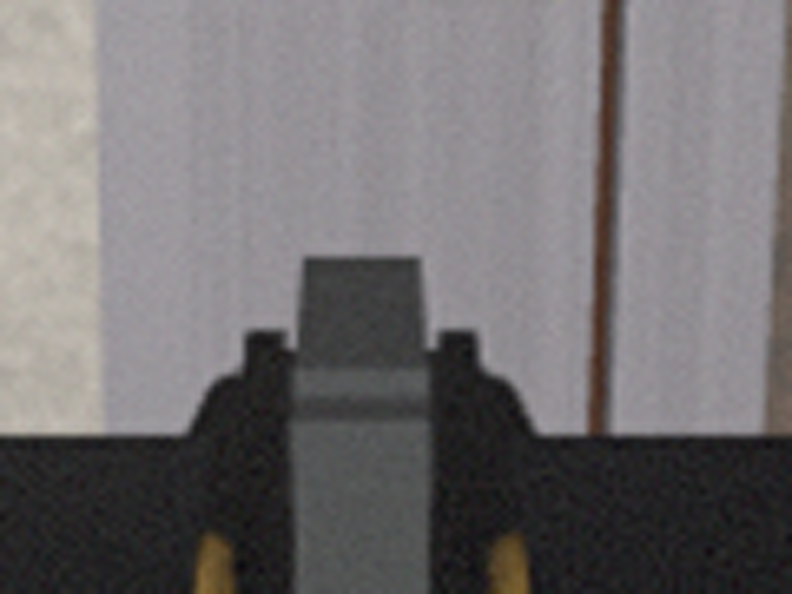

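Run:
```python
from h import *
np.set_printoptions(precision=4,suppress=True)
z=np.load("w5.npz"); cm=[z[f"arr_{i}"] for i in range(4)]
tcp=np.array([.6092,-.1885,.2007]); R=Ro.from_rotvec([2.2346,2.2081,0.0002]).as_matrix()
for n,x,zz in(("end bottom",.018,-.0005),("end top",.018,-.0305),("far top",-.018,-.0305)): print(n,proj(cm,[tcp+R@[x,y,zz] for y in(-.0045,.0045)]))
# observed bottom edge on its height
f=lambda a,b:(260+(a+.5)/6.6-.5,220+(b+.5)/6.6-.5)
for a,b,h in((303,257,-.0005),(420,257,-.0005),(292,365,-.0305),(430,365,-.0305)): print(f(a,b),R.T@(onplane(cm,f(a,b),tcp[2]-h)-tcp))
L=onplane(cm,(311.3,180.0),.097); print("lock in tool",R.T@(L-tcp))
```

```text
end bottom [[308.1967 259.2111]
 [326.0076 259.183 ]]
end top [[306.9971 279.7968]
 [328.3071 279.7631]]
far top [[307.5549 355.4674]
 [327.6209 355.4361]]
(305.4848484848485, 258.5151515151515) [ 0.0184 -0.0059 -0.0005]
(323.21212121212125, 258.5151515151515) [ 0.0184  0.0031 -0.0005]
(303.8181818181818, 274.8787878787879) [ 0.0202 -0.0058 -0.0305]
(324.72727272727275, 274.8787878787879) [ 0.0202  0.003  -0.0305]
lock in tool [ 0.0503 -0.0037  0.1037]
```

```bash
python3 -m crank '[[0.02,-0.001,0,0,0,0,0],[0.02,-0.001,0,0,0,0.4,0],[0.01,-0.0003,0.01,0,0,0,0],[0,0,0.025,0,0,0,0],[0,0,0.02,0,0,0,0],[0,0,0.01,0,0,0,0],[0,0,0,0,0,0,0],[0,0,0,0,0,0,0]]' 50
python3 - <<'E'
from h import *
np.set_printoptions(precision=4,suppress=True)
o=status.get_obs();print(o["ee_pos"],Ro.from_rotvec(o["tool_rot"]).as_matrix()[:,0])
for c in("side","scene"):
    im=imaging.read_camera(c);cv2.imwrite(f"pics/{c}1.png",im[:,:,::-1])
    cm=cam(c);print(c,proj(cm,[o["ee_pos"],o["ee_pos"]-[0,0,.0355]]))
a=cv2.imread("pics/side1.png")[175:245,260:350];b=cv2.imread("pics/scene1.png")[225:295,295:385]
cv2.imwrite("pics/cmp1.png",np.hstack([cv2.resize(x,(400,311),interpolation=cv2.INTER_CUBIC) for x in(a,b)]))
E
```

```text
time_s: 14.55
ee_pos: [0.6081, -0.14, 0.1366]
tool_rot: [2.243, 2.197, 0.001]
ft_force: [-1.2, 0.0, -0.2]
finger_gap: 0.09
grip_force: 50.0
[ 0.6081 -0.14    0.1366] [ 0.0207  0.9998 -0.0004]
side [[302.8817 202.4074]
 [303.2254 214.0384]]
scene [[340.4291 250.3372]
 [339.942  263.0695]]
```

View pics/cmp1.png

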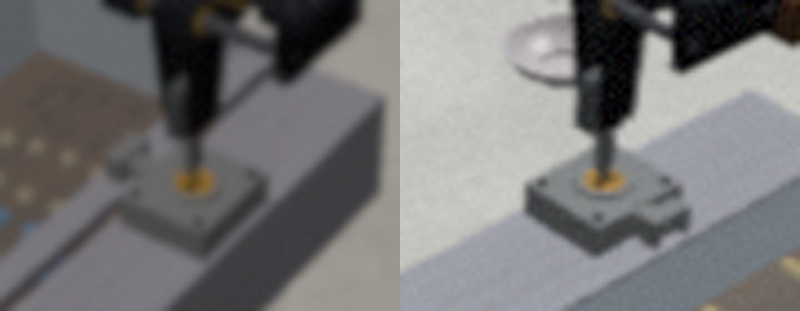

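Both views show the blade directly over the brass face, so I'll insert gently.

```bash
python3 -m crank '[[0,0,0,0,0,0,0],[0,0,0.0015,0,0,0,0],[0,0,0.0015,0,0,0,0],[0,0,0.0015,0,0,0,0],[0,0,0.0015,0,0,0,0],[0,0,0.0015,0,0,0,0],[0,0,0.0015,0,0,0,0],[0,0,0,0,0,0,0]]'
```

```text
time_s: 15.65
ee_pos: [0.6074, -0.1396, 0.1264]
tool_rot: [-2.244, -2.198, 0.0]
ft_force: [-0.4, 0.2, -0.7]
finger_gap: 0.092
grip_force: 50.0
```

```bash
python3 -m crank '[[0,0,0.0015,0,0,5,0],[0,0,0.0015,0,0,-10,0],[0,0,0.0015,0,0,10,0],[0,0,0.0015,0,0,-10,0],[0,0,0.0015,0,0,10,0],[0,0,0.0015,0,0,-10,0],[0,0,0.0015,0,0,10,0],[0,0,0.0015,0,0,-10,0]]'
```

```text
time_s: 16.65
ee_pos: [0.6079, -0.1397, 0.1156]
tool_rot: [2.142, 2.297, 0.001]
ft_force: [-2.8, -0.3, 3.9]
finger_gap: 0.086
grip_force: 50.0
```

```bash
python3 -m crank '[[0,0,0.001,0,0,10,0],[0,0,0.001,0,0,-10,0],[0,0,0.001,0,0,10,0],[0,0,0.001,0,0,-10,0],[0,0,0.0005,0,0,10,0],[0,0,0.0005,0,0,-10,0],[0,0,0,0,0,5,0],[0,0,0,0,0,0,0]]'
```

```text
time_s: 17.65
ee_pos: [0.6082, -0.1395, 0.1103]
tool_rot: [2.242, 2.199, 0.002]
ft_force: [0.7, 1.9, 1.4]
finger_gap: 0.092
grip_force: 50.0
```

```bash
python3 -m crank '[[0,0,0.001,0,0,3,0],[0,0,0.001,0,0,-6,0],[0,0,0.001,0,0,6,0],[0,0,0.001,0,0,-6,0],[0,0,0.0005,0,0,3,0],[0,0,0.0005,0,0,0,0],[0,0,0,0,0,0,0],[0,0,0,0,0,0,0]]'
```

```text
time_s: 18.65
ee_pos: [0.608, -0.1398, 0.105]
tool_rot: [2.243, 2.199, 0.001]
ft_force: [0.6, 1.9, 2.2]
finger_gap: 0.092
grip_force: 50.0
```

```bash
python3 -m crank '[[0,0,0.0005,0,0,0,0],[0,0,0.0003,0,0,0,0],[0,0,0,0,0,0,0],[0,0,0,0,0,0,0],[0,0,0,0,0,0,0],[0,0,0,0,0,0,0],[0,0,0,0,0,0,0],[0,0,0,0,0,0,0]]'
```

```text
time_s: 19.65
ee_pos: [0.6078, -0.1398, 0.1045]
tool_rot: [2.243, 2.198, 0.001]
ft_force: [0.9, 1.5, 5.6]
finger_gap: 0.089
grip_force: 50.0
```

```bash
python3 -m crank '[[0,0,0.0004,0,0,0,0],[0,0,0.0004,0,0,0,0],[0,0,0,0,0,0,0],[0,0,0,0,0,0,0],[0,0,0,0,0,0,0],[0,0,0,0,0,0,0],[0,0,0,0,0,0,0],[0,0,0,0,0,0,0]]'
python3 - <<'E'
from h import *
print(status.get_obs()["ee_pos"],status.get_obs()["ft_force"])
E
```

```text
time_s: 20.65
ee_pos: [0.6079, -0.1398, 0.1044]
tool_rot: [2.243, 2.198, 0.001]
ft_force: [-1.2, 1.9, 8.6]
finger_gap: 0.091
grip_force: 50.0
[ 0.60785721 -0.13977424  0.10441449] [-1.16324296  1.92517399  8.60457701]
```

The TCP has stopped at the predicted home height of 0.1044 m with the force rising, so the key is home. Turning clockwise (+z of tool).

```bash
python3 -m crank '[[0,0,0.0003,0,0,5,0],[0,0,0,0,0,10,0],[0,0,0,0,0,10,0],[0,0,0,0,0,10,0],[0,0,0,0,0,10,0],[0,0,0,0,0,10,0],[0,0,0,0,0,10,0],[0,0,0,0,0,10,0]]'
python3 - <<'E'
from h import *
o=status.get_obs();R=Ro.from_rotvec(o["tool_rot"]).as_matrix();print(np.degrees(np.arctan2(R[1,0],R[0,0])),o["torque"],o["ft_force"])
E
```

```text
time_s: 21.65
ee_pos: [0.6071, -0.1393, 0.1043]
tool_rot: [-3.119, -0.37, 0.002]
ft_force: [-4.8, 3.2, 11.0]
finger_gap: 0.092
grip_force: 50.0
13.530888589610473 [0.62761619 0.98342675 0.11530613] [-4.83667083  3.23168399 11.03458098]
```

```bash
python3 -m crank '[[0,0,0,0,0,8,0],[0,0,0,0,0,8,0],[0,0,0,0,0,5,0],[0,0,0,0,0,3,0],[0,0,0,0,0,2,0],[0,0,0,0,0,0,0],[0,0,0,0,0,0,0],[0,0,0,0,0,0,0]]'
python3 - <<'E'
from h import *
o=status.get_obs();R=Ro.from_rotvec(o["tool_rot"]).as_matrix();print(np.degrees(np.arctan2(R[1,0],R[0,0])),o["torque"],o["ft_force"],o["joints"],R[:,2])
E
```

```text
time_s: 22.65
ee_pos: [0.607, -0.1392, 0.1043]
tool_rot: [-3.123, 0.332, 0.003]
ft_force: [-3.8, 3.4, 10.6]
finger_gap: 0.097
grip_force: 50.0
-12.14120527887272 [0.74950231 1.07284725 0.07202972] [-3.75760206  3.38537992 10.6127369 ] [-3.11799071e-01  1.56930092e-01  1.80615098e+00  5.49720660e-04
  1.18063554e+00  1.47069238e+00] [-0.00186553  0.00113545 -0.99999762]
```

```bash
python3 -m crank '[[0,0,0,0,0,2,0],[0,0,0,0,0,2,0],[0,0,0,0,0,0,0],[0,0,0,0,0,0,0],[0,0,0,0,0,0,0],[0,0,0,0,0,0,0],[0,0,0,0,0,0,0],[0,0,0,0,0,0,0]]'
python3 - <<'E'
from h import *
o=status.get_obs();R=Ro.from_rotvec(o["tool_rot"]).as_matrix();print(np.degrees(np.arctan2(R[1,0],R[0,0])),o["torque"],o["ft_force"])
E
```

```text
time_s: 23.65
ee_pos: [0.607, -0.1391, 0.1043]
tool_rot: [-3.11, 0.441, 0.003]
ft_force: [-4.4, 4.5, 11.2]
finger_gap: 0.089
grip_force: 50.0
-16.126051729543065 [0.76760842 1.03509832 0.16852914] [-4.40139729  4.45003023 11.20793563]
```

```bash
python3 -m crank '[[0,0,0,0,0,2,0],[0,0,0,0,0,1,0],[0,0,0,0,0,0,0],[0,0,0,0,0,0,0],[0,0,0,0,0,0,0],[0,0,0,0,0,0,0],[0,0,0,0,0,0,0],[0,0,0,0,0,0,0]]'
python3 - <<'E'
from h import *
for i in range(3):
    o=status.get_obs();R=Ro.from_rotvec(o["tool_rot"]).as_matrix();print(np.degrees(np.arctan2(R[1,0],R[0,0])),o["torque"],o["ft_force"],o["grip_force"]); imaging.read_camera("wrist")
E
```

```text
time_s: 24.65
ee_pos: [0.607, -0.1391, 0.1043]
tool_rot: [-3.098, 0.521, 0.003]
ft_force: [-3.9, 3.7, 11.6]
finger_gap: 0.09
grip_force: 50.0
-19.088728837467585 [0.80413841 1.0214443  0.3094189 ] [-3.8592569   3.68698985 11.62832847] 50.00624544918537
-19.088739143696106 [0.77831384 1.02915621 0.34807527] [-4.23455659  2.88119788 11.25172749] 50.00213848426938
-19.0894628569721 [0.76801418 1.01008636 0.31097155] [-4.07306182  3.02722645 11.39397104] 50.00196676701307
```

```bash
python3 -c "
from rig import job; print(job.sign_off())"
```

```text
the job is handed in; nothing more can be done
None
```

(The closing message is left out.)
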